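Put away the washed coffee things

ROBOT

A 6-joint arm with a two-finger parallel gripper is mounted at the origin on the work surface. World frame = base frame: x ahead of the robot, y to its left, z up, the work surface at z = 0. Lengths are in m, angles in rad, forces in N, time in s.
With the tool pointing down it reaches from about 0.4 to 0.825 m from the base axis. Payload 7 kg.
Tool frame: the origin (TCP) lies at the very end of the fingers, on their centre line; the grasp point (between the pads) lies 19 mm behind it; z points along the fingers, y is the line along which they close (so a half turn about z gives the same grasp; the last joint's range is limited). The gripper opens to 88 mm and grips with 3 to 60 N. Pads are 19 mm wide; open, the fingers measure 130 mm over their backs; the gripper's body (78 mm by 193 mm) begins 47 mm behind the grasp point.
Start: joints at [-0.937, 0.359, 0.012, 0, -1.224, -0.288], TCP at [0.229, -0.635, 0.227] pointing down, gripper open.
Joint ranges: [-3.07, 3.07], [-1.43, 2.12], [-1.02, 1.25], [-3.03, 1.67], [-3.05, -0], [-3.03, 3.03]. Speed limits (rad/s): [2.39, 2.39, 3.01, 3.14, 3.14, 3.14].

INTERFACE

Orientations are given as [roll, pitch, yaw] about the fixed x, y, z axes, in that order (R = Rz(yaw) Ry(pitch) Rx(roll)).
In Python, from station import arm, grab_frame gives the robot as it stands.
- The arm moves only by the tool jog_arm, never from a script. Its argument "deltas" is a list that holds one entry, the list of rows, each a list of 4 numbers: the shift along the tool's x, y, z in units of 60 mm (1.0 is 60 mm), then the turn about the tool's z in units of 5 degrees (1.0 is 5 degrees). A call has 1 to 8 rows; each row is the pose to reach, as a shift and turn from the pose commanded when the call began, along the tool's axes at that moment; what a row does not reach only later rows make up. A row lasts 1/8 s, in which the tool goes at most 62.5 mm and 10.7 degrees, less where a joint would pass 70% of its speed; a pose out of reach is approached as far as the arm can. A call with a gripper value outside its range is refused whole. "grip" is the finger opening in mm, from 0 to 87.6, set as the call begins (left out, the last holds). The fingers move at their own pace and stop on an object; "squeeze" is the grip in N (left out, the last holds). Time passes only in rows, so rows that repeat a pose let the fingers close. It gives the time, the measured TCP pose, the force, the opening and the grip force at its end, in the units of the state.
- arm.get_state(): the state, without advancing time (a new reading comes with each control period).
- grab_frame(name): name is "side" or "top" or "wrist"; returns a dict with "img" (480x640x3 uint8, red, green, blue), "vfov" (degrees; the focal length in pixels is half the picture's height over the tangent of half this angle, whatever the lens; pixels are square), "cx", "cy" (the principal point, pixels), "dist_coeffs" ([k1, k2, p1, p2, k3] as OpenCV has them; the pictures are not rectified), "xyz" and "rotation" of the camera in the world. Camera axes: x right, y down, z forward; pixel columns grow to the right and rows downward; lengths in m; the calibration is good to about 2 mm. A picture is of the moment at which its call begins. There is no depth.
- arm.job_done(): hands the job in; it is judged then, once.
The state is a dict: "t": time; "q": joint angles; "qd": joint speeds; "joint_efforts": joint torques, N m; "eef_pos": TCP position; "ee_rot": TCP orientation; "force": force on the tool from outside, world axes, zero at the start; "moment": the same for the moment, N m; "width": finger opening in m; "gripper_force": force on a finger pad.
Only numpy, scipy, OpenCV 4.12 (cv2) and the standard library are available. Lean on these libraries where they do the work, as an engineer would, in place of code of your own. Each camera call takes 0.05 s, during which the arm holds its last target. There are 200 camera calls.

TASK

Put away the washed coffee things: push the wooden bag clip that is jammed across the draining chute back up the slope until it lies free of the lips, leave it there a moment, then lift it out and lay it flat in the wooden tray. Move every coffee scoop from the drying rail over the end stops onto the storage rail beside it, so that each hangs straight there with its hook on the bar, and leave the tea strainer hanging on that rail; the scoops may be moved in any order, before or after the clip. Do not disturb the other things standing on the counter.

Things in the scene. Friction and masses are not known exactly. Their poses are not given: they have to be found in the camera images.
- clip: Wooden bag clip, a bar 100 (x) by 24 (y) by 20 high with a steel band round its middle, about 60 g; origin at the centre of its underside, z out of its top. At the start it lies jammed across the draining chute: long side across the chute, against the shoulders, both its ends caught under the lips.
- chute: Steel draining chute, fixed. Origin on the counter under its middle, z up, y level towards its low (spout) end. Floor slopes 10 degrees down towards +y, 55 above the origin at y = 0; inside 124 wide, 260 long, walls 34 above the floor. From y = 61 to the spout, shoulders 34 high leave a throat 64 wide, open above. Friction holds the clip anywhere on the slope.
- chute_lips (a point): Point on the chute's floor under the upper edge of the two lips, midway across; axes as the chute's. From here 34 down the slope to the shoulders, a lip on each side, 25 above the floor, 4 thick, reaches 30 in from the wall (64 open between). A clip under them cannot be lifted (origin at chute y about 49); with its origin at chute y below 12 it is free.
- tray: Open wooden tray, fixed, 150 (x) by 190 (y), 32 high, walls and floor 6 thick; origin at the centre of its underside, z up.
- dry_rail: Drying rail, ribbed drip mat on its foot, the left or right one of two end to end: the scoops hang on it. Fixed. Origin at the middle of its foot on the counter; z up, y along the bar. Flat bar 10 thick (x), 14 tall, 320 long, top 200 above the origin. End stops at y = +-152 to 160, 16 wide, rise 14 above the bar, a post below each. Foot 50 by 330.
- store_rail: Storage rail, wooden foot, the tea strainer on it; else like the drying rail. Fixed. Origin at the middle of its foot on the counter; z up, y along the bar. Flat bar 10 thick (x), 14 tall, 320 long, top 200 above the origin. End stops at y = +-152 to 160, 16 wide, rise 14 above the bar, a post below each. Foot 50 by 330.
- store_top (a point): Middle of the storage bar's top, axes as the rail's. The underside of a hung thing's hook sits at this height. All scoops and the strainer fit side by side if placed close together, about 50 apart, from y = -130 to 130.
- scoop0: Coffee scoop (may be absent): round bowl 40 across, 26 deep. Origin at its foot, straight under its hook; z up, x across the bar. Underside of the hook's crown (sits on the bar) 120 above. Hook legs at x +-10 to 14; the +x one reaches 20 below the crown, the -x one is the handle. Grip post 12 (x) by 18 (y), black plastic, 6 to 50 above the crown's underside. About 90 g.
- scoop1: Coffee scoop (may be absent): small round bowl 32 across, 18 deep. Origin at its foot, straight under its hook; z up, x across the bar. Underside of the hook's crown (sits on the bar) 120 above. Hook legs at x +-10 to 14; the +x one reaches 20 below the crown, the -x one is the handle. Grip post 12 (x) by 18 (y), black plastic, 6 to 50 above the crown's underside. About 90 g.
- scoop2: Coffee scoop (may be absent): square bowl 34 by 34, 22 deep. Origin at its foot, straight under its hook; z up, x across the bar. Underside of the hook's crown (sits on the bar) 120 above. Hook legs at x +-10 to 14; the +x one reaches 20 below the crown, the -x one is the handle. Grip post 12 (x) by 18 (y), black plastic, 6 to 50 above the crown's underside. About 90 g.
- scoop3: Coffee scoop (may be absent): narrow deep round bowl 36 across, 34 deep. Origin at its foot, straight under its hook; z up, x across the bar. Underside of the hook's crown (sits on the bar) 120 above. Hook legs at x +-10 to 14; the +x one reaches 20 below the crown, the -x one is the handle. Grip post 12 (x) by 18 (y), black plastic, 6 to 50 above the crown's underside. About 90 g.
- strainer: Tea strainer on the storage rail: cone sieve 39 across. Origin at its foot, straight under its hook; z up, x across the bar. Underside of the hook's crown (sits on the bar) 98 above. Hook legs at x +-10 to 14; the +x one reaches 20 below the crown, the -x one is the handle. Grip post 12 (x) by 18 (y), black plastic, 6 to 50 above the crown's underside. About 80 g.
- mug: White mug, 80 across, 90 high, standing on the counter; origin at the centre of its underside. Not part of the job.
- soap: White soap bottle, 60 across, 150 high, standing on the counter; origin at the centre of its underside. Not part of the job.
- canister: White jar with wooden lid, 90 across, 110 high, standing on the counter; origin at the centre of its underside. Not part of the job.
- tumbler: Glass tumbler, 64 across, 85 high, standing on the counter; origin at the centre of its underside. Not part of the job.
- pod0: Coffee pod, 51 across, 41 high, standing on the counter; origin at the centre of its underside. Not part of the job.
- pod1: Coffee pod, 51 across, 41 high, standing on the counter; origin at the centre of its underside. Not part of the job.
Not all that is in view belongs to the job. Several things have the shape of the clip; the one meant has the colours described above.

How it is judged:
By the outcome, as a careful person would: the job done as asked, in the order asked, and still so for the second after the job is handed in, with the robot touching nothing.
Of scoop0, scoop1, scoop2, scoop3 only 2 to 4 are there at a start; the rules pass over those that are not, and their reading is None.
At some moment in a run one of clip may be knocked a few centimetres aside while the robot is not near it.
Once in a run the grip may slacken for a moment while it holds something.
It also fails if it takes over 210 s, if anything falls off the work surface, if the arm or the gripper's body presses on something with over 40 N, if the wrist force passes 120 N, or if a joint passes its speed limit or range.

## Working session

There is one attempt and no reset: what is moved stays moved. The work goes in short steps, Python scripts to look and compute and a tool call to move; the robot and the scene stay as the last step left them, time stands still between calls to the robot, and variables do not carry over. Pictures are saved under pics/ and viewed, at most 14 in all, crops included, and the job is handed in when it is done.

Besides the shell and the picture viewer there is one more tool, called after ">>>" as name(argument=value, ...) on one line, values as JSON. jog_arm: Moves the arm, as the interface text tells. Its arguments: {"type":"object","properties":{"deltas":{"type":"array"},"grip":{"type":"number"},"squeeze":{"type":"number"}},"required":["deltas"]}

```bash
ls; mkdir -p pics
cat > h.py <<'E'
import numpy as np, cv2, json, pickle
from scipy.spatial.transform import Rotation as Rn
def snap(name,fn):
    from station import grab_frame
    f=grab_frame(name); cv2.imwrite(f'pics/{fn}.png',f['img'][:,:,::-1]); pickle.dump(f,open(f'{fn}.pkl','wb')); return f
def K(f):
    fl=f['img'].shape[0]/2/np.tan(np.radians(f['vfov'])/2)
    return np.array([[fl,0,f['cx']],[0,fl,f['cy']],[0,0,1.]])
def Rm(f):
    r=np.array(f['rotation'],float)
    return r if r.shape==(3,3) else Rn.from_euler('xyz',r).as_matrix()
def rays(f,px):
    p=cv2.undistortPoints(np.array(px,float).reshape(-1,1,2),K(f),np.array(f['dist_coeffs'],float)).reshape(-1,2)
    return np.c_[p,np.ones(len(p))]@Rm(f).T
def onz(f,px,z):
    d=rays(f,px); o=np.array(f['xyz']); z=np.array(z,float)
    return o+d*((z-o[2])/d[:,2])[:,None]
def proj(f,P):
    R=Rm(f); return cv2.projectPoints(np.array(P,float).reshape(-1,3),cv2.Rodrigues(R.T)[0],-R.T@np.array(f['xyz']),K(f),np.array(f['dist_coeffs'],float))[0].reshape(-1,2)
def two(f1,p1,f2,p2):
    d1=rays(f1,[p1])[0];d2=rays(f2,[p2])[0];o1=np.array(f1['xyz']);o2=np.array(f2['xyz'])
    s=np.linalg.lstsq(np.c_[d1,-d2],o2-o1,rcond=None)[0]
    a=o1+s[0]*d1;b=o2+s[1]*d2; return (a+b)/2,np.linalg.norm(a-b)
def load(fn): return pickle.load(open(f'{fn}.pkl','rb'))
E
python3 - <<'E'
from h import *
from station import arm
for n in ('top','side'):
    f=snap(n,n+'0'); print({k:v for k,v in f.items() if k!='img'})
print(arm.get_state())
E
```

```text
pics
{'vfov': 43.220824077170356, 'cx': 325.5028679309555, 'cy': 236.49205388516438, 'dist_coeffs': array([0.04124211, 0.        , 0.        , 0.        , 0.        ]), 'xyz': array([0.23115989, 0.00254629, 1.80777632]), 'rotation': array([-2.95622238,  0.01890395, -1.59280391])}
{'vfov': 42.268035448427135, 'cx': 317.3225101834479, 'cy': 241.82579611787176, 'dist_coeffs': array([-0.12128215,  0.        ,  0.        ,  0.        ,  0.        ]), 'xyz': array([-0.01832069,  1.00453265,  1.14903883]), 'rotation': array([-2.29368231e+00,  1.91169546e-03, -2.62939513e+00])}
{'t': 0.1, 'q': array([-9.36943207e-01,  3.59310568e-01,  1.11897621e-02, -3.62776855e-04,
       -1.22412947e+00, -2.88086855e-01]), 'qd': array([-2.06207420e-03, -2.04873661e-03,  1.90193147e-03,  1.05470036e-03,
       -9.19929196e-05,  5.36575138e-04]), 'joint_efforts': array([-3.06886621e-03, -5.84163952e+01,  2.93751329e+01,  7.01552019e+00,
        1.01145194e-02, -5.74487035e-05]), 'eef_pos': array([ 0.22860553, -0.63464387,  0.22572675]), 'ee_rot': array([ 3.14010172e+00, -8.61361393e-05, -2.79594983e+00]), 'force': array([ 0.26964824, -0.42617072, -0.55647491]), 'moment': array([-0.00252905, -0.00227775,  0.01304499]), 'gripper_force': 0.0, 'width': 0.08770375568596403}
```

View pics/top0.png

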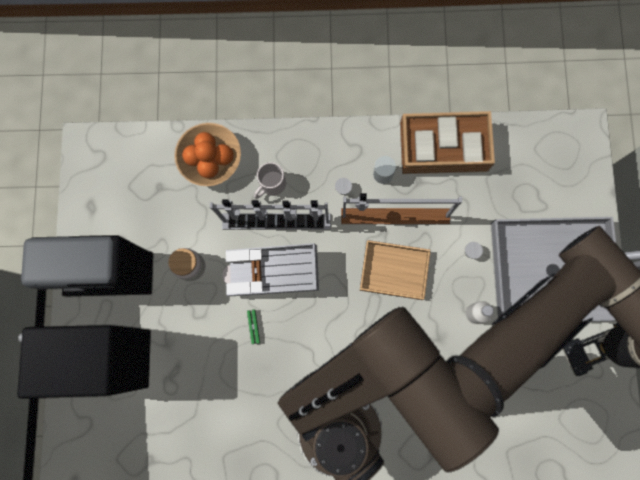

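View pics/side0.png

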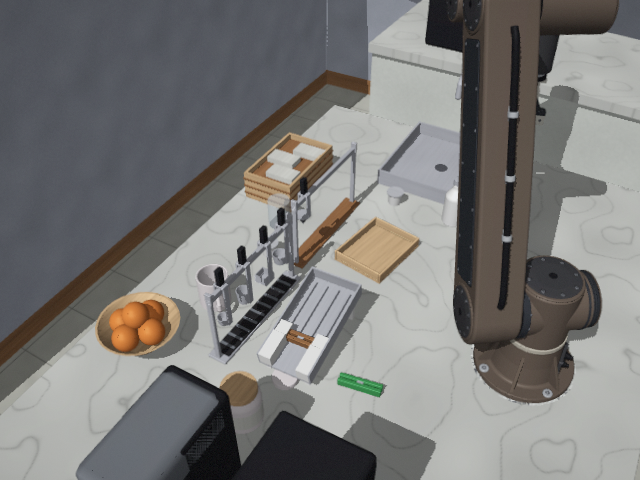

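The top view shows four scoops on the left drying rail (about (228–316, 205–220)) and the strainer at (363,203) on the right-hand rail. The chute is at (270,270), with white shoulders and lips at its left end, and the tray is at (396,270). Clip candidates are brown (256,270) and green (253,326); the description picks the brown one. I'll check that in one close crop.

Run:
```python
import cv2
a=cv2.imread('pics/top0.png'); b=cv2.imread('pics/side0.png')
cv2.imwrite('pics/c1.png',cv2.resize(a[180:310,205:480],None,fx=2.9,fy=2.9,interpolation=cv2.INTER_CUBIC))
cv2.imwrite('pics/c2.png',cv2.resize(b[165:395,190:430],None,fx=2.6,fy=2.6,interpolation=cv2.INTER_CUBIC))
```

```text
(no output)
```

View pics/c1.png

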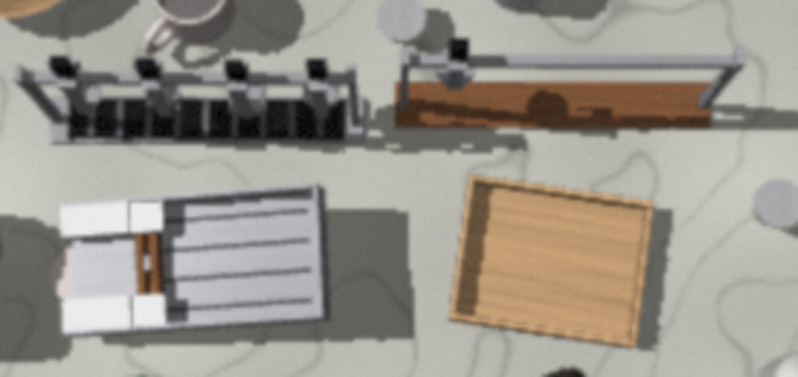

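View pics/c2.png

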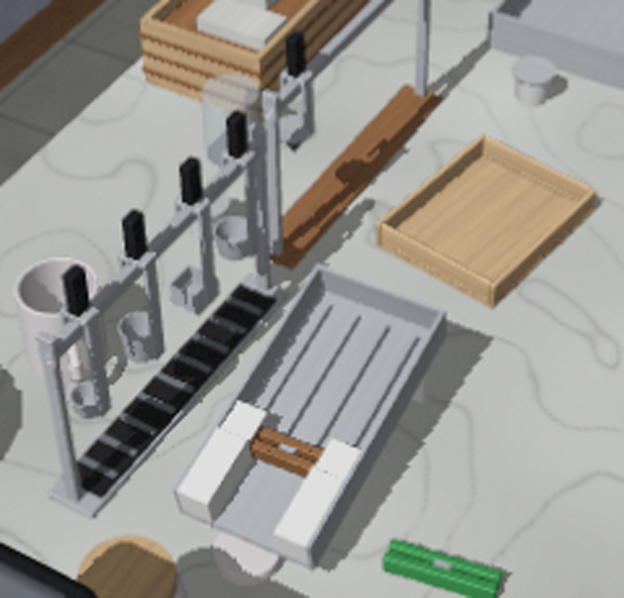

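The crops confirm it: the brown clip with the steel band is in the throat at side pixel (300,339), and the green one lies on the counter. Next I'll measure corners and grip posts from both views.

```bash
cat > m.py <<'E'
from h import *
np.set_printoptions(precision=4,suppress=True)
T=load('top0');S=load('side0')
t=lambda p:(np.array(p)+.5)/2.9-.5+[205,180]
s=lambda p:(np.array(p)+.5)/2.6-.5+[190,165]
def tri(n,a,b):
    p,e=two(T,t(a),S,s(b)); print(n,p,'gap',round(e,4)); return p
C=[tri('chute '+n,a,b) for n,a,b in [('up+x',(318,187),(322,268)),('up-x',(325,318),(445,315)),('sp+x',(62,205),(180,490)),('sp-x',(66,333),(312,565))]]
print('len',np.linalg.norm(C[0]-C[2]),np.linalg.norm(C[1]-C[3]),'wid',np.linalg.norm(C[0]-C[1]))
R=[tri('tray',a,b) for a,b in [((472,177),(379,233)),((653,204),(485,138)),((636,346),(598,198)),((451,319),(492,303))]]
print('tray c',np.mean(R,0))
tri('clip band',(149,262),(292,452))
for n,im,f in (('T',T,t),('S',S,s)):
    hsv=cv2.cvtColor(im['img'],cv2.COLOR_RGB2HSV)
    m=(hsv[...,2]<45).astype(np.uint8)
    k,l,st,c=cv2.connectedComponentsWithStats(m)
    for i in range(1,k):
        x,y,w,h,a=st[i]
        if 10<a<400 and 205<x<480 and 165<y<330: print(n,st[i],c[i])
print('dry stops',onz(T,[t((27,72)),t((352,72))],.214),'store',onz(T,[t((410,56)),t((737,56))],.214))
print('clip edges z',onz(T,[t((149,262))],.08))
E
python3 m.py
```

```text
chute up+x [0.5282 0.0595 0.1025] gap 0.0041
chute up-x [0.4003 0.0556 0.0994] gap 0.0018
chute sp+x [0.522  0.3188 0.0611] gap 0.0075
chute sp-x [0.3942 0.3175 0.0394] gap 0.0088
len 0.26270022097412665 0.26879125781749086 wid 0.12802437319634802
tray [ 0.5502 -0.0976  0.0113] gap 0.005
tray [ 0.5155 -0.281   0.0222] gap 0.0049
tray [ 0.3709 -0.2573  0.0143] gap 0.006
tray [ 0.4057 -0.0709  0.0016] gap 0.0022
tray c [ 0.4606 -0.1767  0.0124]
clip band [0.4626 0.2319 0.0554] gap 0.0075
T [361 194   5   7  33] [363.0909 196.8182]
T [223 200   8   7  36] [226.2778 203.    ]
T [253 201   7   6  35] [255.8    203.6286]
T [312 201   6   6  29] [313.9655 203.6897]
T [283 202   7   6  31] [286.3226 204.4194]
T [237 215   9  12  86] [241.0581 220.7209]
T [247 215   9  13  95] [251.0737 220.7263]
T [267 215  18  13 182] [275.4121 221.4451]
T [286 215  37  13 350] [305.1743 222.1029]
T [229 217   7  10  47] [231.8085 222.    ]
T [257 217   9  10  66] [260.5    222.5152]
S [300 178   8  16 101] [303.2277 185.3564]
S [277 208   8  18 104] [280.7115 216.4712]
S [259 226   9  18 109] [263.0183 234.8165]
S [237 246   9  19 119] [241.2605 255.2017]
S [215 268   9  18 122] [219.1148 276.418 ]
S [453 286  15  52 397] [459.534  311.9597]
dry stops [[0.6266 0.3263 0.214 ]
 [0.6186 0.0227 0.214 ]] store [[ 0.6325 -0.0318  0.214 ]
 [ 0.6242 -0.3349  0.214 ]]
clip edges z [[0.4629 0.23   0.08  ]]
```

```bash
cat >> m.py <<'E'
print('-----')
tt=[(472,177),(653,204),(636,346),(451,319)];ss=[(379,233),(485,138),(598,198),(492,303)]
for z in (.032,):
    a=onz(T,[t(p) for p in tt],z);b=onz(S,[s(p) for p in ss],z)
    for q in (a,b): print(q[:,:2].mean(0),[np.linalg.norm(q[i]-q[(i+1)%4]) for i in range(4)])
a=onz(T,[t((16,72)),t((358,72))],.214);print('dry ends',a,np.linalg.norm(a[0]-a[1]))
ct=np.array([[226.28,203],[255.8,203.63],[286.3,204.4],[314,203.7],[363.1,196.8]])
cs=np.array([[219.1,276.4],[241.26,255.2],[263,234.8],[280.7,216.5],[303.2,185.36]])
for p,q in zip(ct,cs): print('post',*two(T,p,S,q),onz(T,[p],.23)[0],onz(S,[q],.228)[0])
E
python3 m.py | sed -n '/-----/,$p'
python3 - <<'E'
from h import *
T=load('top0');S=load('side0')
print(proj(T,[[0,0,0],[.2286,-.6346,.2257]]),proj(S,[[0,0,0]]))
E
```

```text
-----
[ 0.4604 -0.1744] [np.float64(0.1860591899187641), np.float64(0.14604672385130282), np.float64(0.18725976228692054), np.float64(0.14750935693789485)]
[ 0.4503 -0.1573] [np.float64(0.19450258790368197), np.float64(0.1499427646701758), np.float64(0.19807787120344905), np.float64(0.14831213590232972)]
dry ends [[0.6268 0.3365 0.214 ]
 [0.6185 0.0171 0.214 ]] 0.3195641493892456
post [0.6262 0.2905 0.2241] 0.00249940214169543 [0.6259 0.29   0.23  ] [0.6221 0.2933 0.228 ]
post [0.6231 0.2113 0.223 ] 0.0015856842753759282 [0.6221 0.2108 0.23  ] [0.6188 0.2155 0.228 ]
post [0.6191 0.1293 0.2223] 0.0012312821878352482 [0.6178 0.129  0.23  ] [0.6146 0.1346 0.228 ]
post [0.6184 0.0545 0.2236] 0.0020623010229945528 [0.6178 0.0547 0.23  ] [0.6142 0.0589 0.228 ]
post [ 0.6339 -0.0778  0.2244] 0.0016528142304749857 [ 0.6333 -0.0772  0.23  ] [ 0.6305 -0.0736  0.228 ]
[[340.17392499 433.09544425]
 [589.35782079 346.51324071]] [[522.31574637 359.95810985]]
```

>>> jog_arm(deltas=[[[0,0,-3.25,-14],[0,0,-3.25,-14],[0,0,-3.25,-14],[0,0,-3.25,-14],[0,0,-3.25,-14],[0,0,-3.25,-14],[0,0,-3.25,-14],[0,0,-3.25,-14]]], grip=40)

```text
t: 1.1
eef_pos: [0.2288, -0.6349, 0.4211]
ee_rot: [3.141, 0.001, -1.575]
force: [-0.8, -0.9, 0.5]
width: 0.0402
gripper_force: 0.0
```

>>> jog_arm(deltas=[[[-1,-0.9,0,0],[-2,-1.8,0,0],[-3,-2.7,0,0],[-4,-3.6,0,0],[-5,-4,0,0],[-6,-4,0,0],[-7,-4,0,0],[-8,-4,0,0]]])

```text
t: 2.1
eef_pos: [0.4655, -0.2118, 0.4211]
ee_rot: [3.141, 0.0, -1.577]
force: [1.1, 1.0, 1.1]
width: 0.0402
gripper_force: 0.0
```

>>> jog_arm(deltas=[[[-5,0,0,0],[-5,0,0,0],[-5,0,0,0],[-5,0,0,0],[-5,0,0,0],[-5,0,0,0],[-5,0,0,0]]])

```text
t: 2.98
eef_pos: [0.4662, 0.0862, 0.4215]
ee_rot: [3.141, -0.0, -1.575]
force: [-0.0, 0.5, 0.2]
width: 0.04
gripper_force: 0.0
```

Run:
```python
from h import *
f=snap('wrist','w1'); print({k:v for k,v in f.items() if k!='img'})
```

```text
{'vfov': 58.06860857608764, 'cx': 323.0877315980125, 'cy': 238.67757868980948, 'dist_coeffs': array([-0.04823418,  0.        ,  0.        ,  0.        ,  0.        ]), 'xyz': array([0.46608587, 0.01685654, 0.57827207]), 'rotation': array([ 2.88012742e+00, -3.21122382e-04,  3.13783273e+00])}
```

View pics/w1.png

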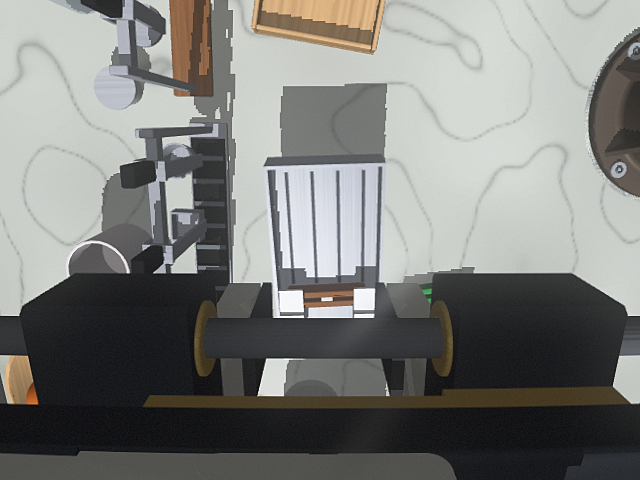

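Wrist view: the chute's upper edge runs from (265,162) to (384,162), the clip is at about (329,296), and scoop posts show at (131,175) and (146,260).

Run:
```python
from h import *
np.set_printoptions(precision=4,suppress=True)
f=load('w1')
print('upper corners z.112',onz(f,[(265,161),(385,161)],.112))
print('lips/clip',onz(f,[(303,296),(354,296),(329,299)],.070))
hsv=cv2.cvtColor(f['img'],cv2.COLOR_RGB2HSV)
m=((hsv[...,0]<16)&(hsv[...,1]>110)&(hsv[...,2]>50)).astype(np.uint8); m[:270]=0;m[320:]=0;m[:,:290]=0;m[:,370:]=0
ys,xs=np.nonzero(m);print('clip px',xs.min(),xs.max(),ys.min(),ys.max())
print('post tops',onz(f,[(124,175),(135,262)],.25), 'tray near corners',onz(f,[(254,28),(375,50)],.032))
for n in('top0','side0'):
    g=load(n);hsv=cv2.cvtColor(g['img'],cv2.COLOR_RGB2HSV)
    b=(240,250,275,290) if n=='top0' else (280,325,325,355)
    m=((hsv[...,0]<16)&(hsv[...,1]>110)&(hsv[...,2]>50));ys,xs=np.nonzero(m[b[1]:b[3],b[0]:b[2]])
    print(n,xs.mean()+b[0],ys.mean()+b[1], onz(g,[(xs.mean()+b[0],ys.mean()+b[1])],.065))
```

```text
upper corners z.112 [[0.5281 0.0555 0.112 ]
 [0.4    0.056  0.112 ]]
lips/clip [[0.4921 0.2277 0.07  ]
 [0.4277 0.228  0.07  ]
 [0.4592 0.2319 0.07  ]]
clip px 304 352 291 306
post tops [[0.6183 0.0537 0.25  ]
 [0.6178 0.1236 0.25  ]] tray near corners [[ 0.5464 -0.0925  0.032 ]
 [ 0.4042 -0.0676  0.032 ]]
top0 256.20168067226894 270.2773109243698 [[0.4641 0.2315 0.065 ]]
side0 298.65413533834584 338.3496240601504 [[0.4615 0.2411 0.065 ]]
```

>>> jog_arm(deltas=[[[-1,0.1,0,0],[-2,0.1,0,0],[-3.03,0.1,0,0],[-3.03,0.1,1,0],[-3.03,0.1,2,0],[-3.03,0.1,3,0],[-3.03,0.1,4,0],[-3.03,0.1,4.5,0]]], grip=0)

```text
t: 4.03
eef_pos: [0.4604, 0.2652, 0.1485]
ee_rot: [3.139, -0.003, -1.578]
force: [1.4, 0.4, 0.6]
width: 0.001
gripper_force: 0.0
```

>>> jog_arm(deltas=[[[0,0,0.6,0],[0,0,1.2,0],[0,0,1.5,0],[0,0,1.72,0],[0,0,1.72,0],[0,0,1.72,0]]])

```text
t: 4.78
eef_pos: [0.4616, 0.2682, 0.0492]
ee_rot: [-3.141, 0.001, -1.575]
force: [-0.1, 0.2, -0.2]
width: 0.0001
gripper_force: 0.0
```

Run:
```python
from h import *
from station import arm
f=snap('side','s1');cv2.imwrite('pics/c3.png',cv2.resize(f['img'][230:400,190:420,::-1],None,fx=3,fy=3))
print(arm.get_state()['eef_pos'],arm.get_state()['force'])
```

```text
[0.46156958 0.26830887 0.04932366] [-0.00275384 -0.42394213  0.37794658]
```

View pics/c3.png

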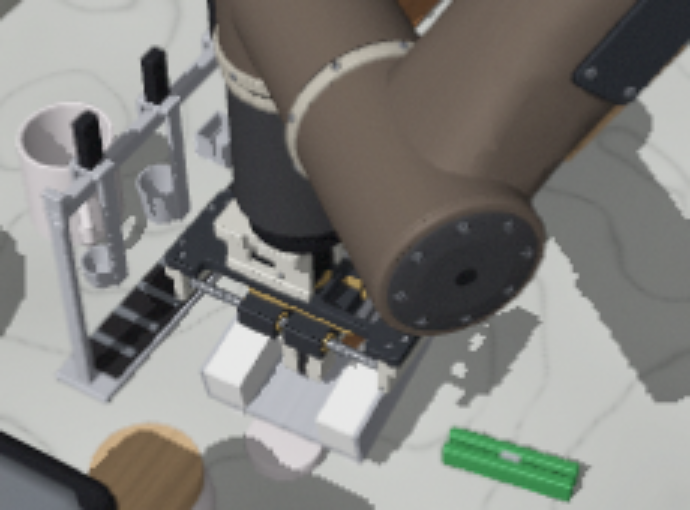

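The closed fingers are in the throat below the clip, clear of the shoulders. Now I push up the slope.

>>> jog_arm(deltas=[[[0.15,0,-0.025,0],[0.3,0,-0.05,0],[0.45,0,-0.08,0],[0.6,0,-0.105,0],[0.75,0,-0.13,0],[0.9,0,-0.16,0],[1.1,0,-0.19,0],[1.25,0,-0.22,0]]])

```text
t: 5.82
eef_pos: [0.4605, 0.192, 0.0616]
ee_rot: [3.141, -0.0, -1.574]
force: [-0.1, 0.6, -0.6]
width: 0.0006
gripper_force: 0.2
```

>>> jog_arm(deltas=[[[0.05,0,-0.01,0],[0.05,0,-0.01,0],[-0.3,0,0,0],[-0.5,0,-0.6,0],[-0.5,0,-1.5,0],[-0.5,0,-2.5,0],[-0.5,0,-3.5,0],[-0.5,0,-4.5,0]]])

```text
t: 6.82
eef_pos: [0.4605, 0.2239, 0.3338]
ee_rot: [-3.141, 0.0, -1.573]
force: [2.1, 1.4, -0.3]
width: 0.0005
gripper_force: 0.0
```

>>> jog_arm(deltas=[[[1,0,-0.5,0],[2,0,-0.5,0],[3,0,-0.5,0],[3.5,0,-0.5,0],[3.5,0,-0.5,0],[3.5,0,-0.5,0],[3.5,0,-0.5,0],[3.5,0,-0.5,0]]], grip=46)

```text
t: 7.82
eef_pos: [0.4602, 0.0139, 0.3614]
ee_rot: [3.141, -0.0, -1.573]
force: [-0.6, -0.4, -0.2]
width: 0.046
gripper_force: 0.0
```

Run:
```python
from h import *
f=snap('wrist','w2');a=snap('top','t2')
cv2.imwrite('pics/c4.png',np.vstack([cv2.resize(f['img'][130:400,150:480,::-1],(560,458)),]))
```

```text
(no output)
```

View pics/w2.png

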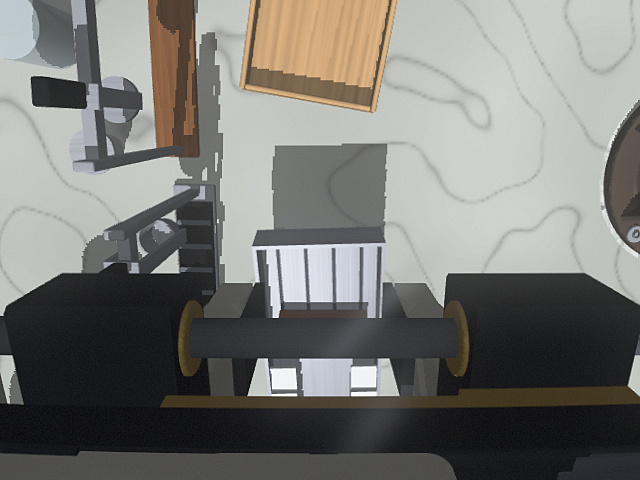

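The clip's upper edge shows at (322,313) between the fingers, and the lips are at row 368, so it looks free. I'll measure it in the top view.

Run:
```python
from h import *
from station import arm
np.set_printoptions(precision=4,suppress=True)
def clip(f,b):
    hsv=cv2.cvtColor(f['img'],cv2.COLOR_RGB2HSV)
    m=((hsv[...,0]<16)&(hsv[...,1]>110)&(hsv[...,2]>40)).astype(np.uint8)[b[1]:b[3],b[0]:b[2]]
    ys,xs=np.nonzero(m);return xs.min()+b[0],xs.max()+b[0],ys.min()+b[1],ys.max()+b[1],len(xs)
a=load('t2');r=clip(a,(240,245,320,300));print('top',r)
if r[4]: print(onz(a,[((r[0]+r[1])/2,(r[2]+r[3])/2),(r[0],(r[2]+r[3])/2),(r[1],(r[2]+r[3])/2)],.075))
f=load('w2');r=clip(f,(255,290,390,360));print('w',r);print(onz(f,[(r[0],313),(r[1],313),(322,311)],.076))
print(proj(a,[[.46,.17,.075]]))
```

```text
top (np.int64(276), np.int64(283), np.int64(273), np.int64(286), 92)
[[0.4344 0.1632 0.075 ]
 [0.4346 0.1732 0.075 ]
 [0.4342 0.1531 0.075 ]]
w (np.int64(279), np.int64(279), np.int64(316), np.int64(316), 1)
[[0.5095 0.1484 0.076 ]
 [0.5095 0.1484 0.076 ]
 [0.4616 0.146  0.076 ]]
[[277.0624 270.7141]]
```

>>> jog_arm(deltas=[[[-1,0,0,18],[-2,0,0,18],[-2.48,0,0,18],[-2.48,0,0,18],[-2.48,0,0,18],[-2.48,0,0,18],[-2.48,0,0,18],[-2.48,0,0,18]]])

```text
t: 8.93
eef_pos: [0.4605, 0.1621, 0.3615]
ee_rot: [-3.142, -0.0, -3.039]
force: [0.3, 0.0, -0.3]
width: 0.0456
gripper_force: 0.0
```

>>> jog_arm(deltas=[[[0,0,0,1.2],[0,0,0,1.2],[0,0,0,1.2]]])

```text
t: 9.3
eef_pos: [0.4606, 0.1619, 0.3616]
ee_rot: [-3.142, -0.0, -3.136]
force: [0.3, -0.8, -0.1]
width: 0.0458
gripper_force: 0.0
```

Run:
```python
from h import *
from station import arm
f=snap('wrist','w3');a=snap('side','s3');s=arm.get_state();print(s['eef_pos'],s['ee_rot'],f['xyz'],f['rotation'])
```

```text
[0.46060264 0.16185919 0.36157104] [-3.14159195e+00 -4.07834759e-07 -3.13680766e+00] [0.39097631 0.16185739 0.51829535] [2.87918511e+00 8.36611501e-04 1.57662631e+00]
```

View pics/w3.png

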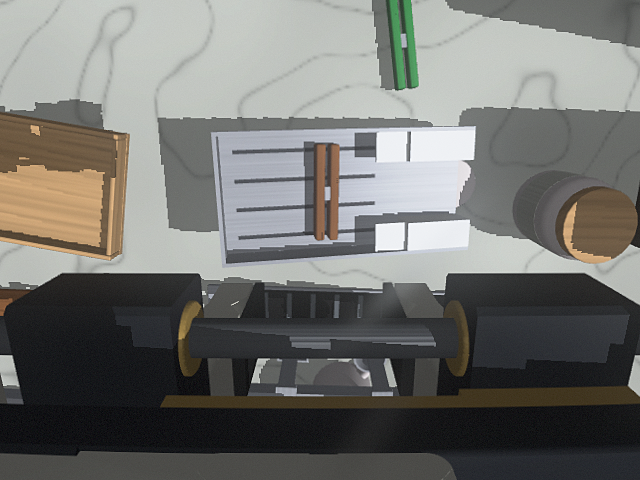

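The clip lies free: centre (327,192), spanning (314–340, 142–241), well upslope of the lips at column 376. Now I compute its position and yaw.

Run:
```python
from h import *
np.set_printoptions(precision=4,suppress=True)
f=load('w3')
hsv=cv2.cvtColor(f['img'],cv2.COLOR_RGB2HSV)
m=((hsv[...,0]<16)&(hsv[...,1]>110)&(hsv[...,2]>40)).astype(np.uint8)
m[:130]=0;m[250:]=0;m[:,:290]=0;m[:,365:]=0
ys,xs=np.nonzero(m);r=cv2.boxPoints(cv2.minAreaRect(np.c_[xs,ys].astype(np.float32)))
P=onz(f,r,.076);print(r,P,P.mean(0),[np.linalg.norm(P[i]-P[(i+1)%4]) for i in range(4)])
c=[(129,134),(119,258)];print('tray near corners',onz(f,c,.032))
```

```text
[[315.9788 238.9778]
 [318.0312 144.5659]
 [338.6736 145.0147]
 [336.6212 239.4266]] [[0.5102 0.1547 0.076 ]
 [0.4121 0.1565 0.076 ]
 [0.4124 0.1772 0.076 ]
 [0.5105 0.1765 0.076 ]] [0.4613 0.1662 0.076 ] [np.float64(0.09809277368334299), np.float64(0.02071130077325826), np.float64(0.09812173638872337), np.float64(0.021879214752921324)]
tray near corners [[ 0.4029 -0.0534  0.032 ]
 [ 0.5469 -0.081   0.032 ]]
```

>>> jog_arm(deltas=[[[0,0.05,1,0],[0,0.05,2,0],[0,0.05,3,0],[0,0.05,3.8,0],[0,0.05,4.4,0],[0,0.05,4.8,0],[0,0.05,4.93,0],[0,0.05,4.93,0]]], grip=38)

```text
t: 10.4
eef_pos: [0.4608, 0.1649, 0.0659]
ee_rot: [-3.141, -0.0, -3.138]
force: [-0.6, -0.8, 0.4]
width: 0.0381
gripper_force: 0.0
```

>>> jog_arm(deltas=[[[0,0,0,0],[0,0,0,0],[0,0,0,0],[0,0,0,0],[0,0,-0.1,0],[0,0,-0.3,0],[0,0,-0.6,0],[0,0,-0.6,0]]], grip=10, squeeze=35)

```text
t: 11.4
eef_pos: [0.4615, 0.1655, 0.1035]
ee_rot: [3.14, 0.003, -3.138]
force: [-1.3, -0.1, -0.9]
width: 0.0247
gripper_force: 33.9
```

>>> jog_arm(deltas=[[[0,0,-0.8,0],[0,0,-1.6,0],[0,0,-2.2,0],[0.04,-0.8,-2.2,1],[0.04,-1.6,-2.2,2.1],[0.04,-2.4,-2.2,2.1],[0.04,-3.2,-2.2,2.1],[0.04,-4,-2.2,2.1]]])

```text
t: 12.4
eef_pos: [0.4585, -0.0766, 0.2336]
ee_rot: [3.141, -0.0, 2.962]
force: [0.1, 0.4, -0.7]
width: 0.0241
gripper_force: 33.9
```

Run:
```python
from station import arm
s=arm.get_state();print(s['eef_pos'],s['ee_rot'],s['width'],s['gripper_force'])
from h import *
f=snap('side','s4');cv2.imwrite('pics/c5.png',cv2.resize(f['img'][130:380,250:450,::-1],None,fx=2.4,fy=2.4))
```

```text
[ 0.45847699 -0.07664084  0.23363328] [ 3.14134226e+00 -2.68597835e-05  2.96174958e+00] 0.024111630732513385 33.92914320342243
```

View pics/c5.png

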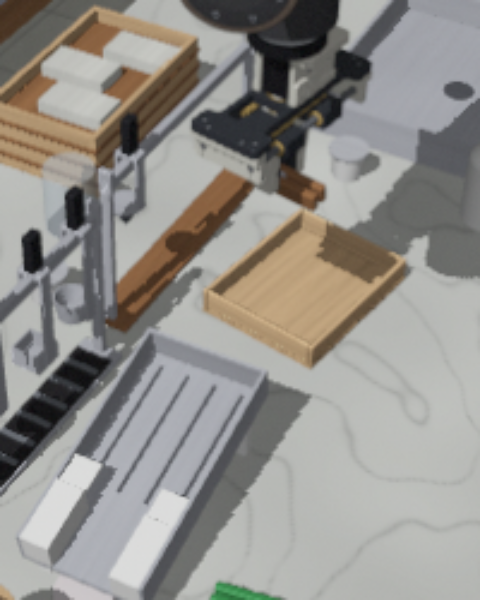

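The clip is held in the fingers. I'll lower it into the tray.

>>> jog_arm(deltas=[[[-0.15,-0.8,0,0],[-0.29,-1.6,0,0],[-0.29,-1.6,0.9,0],[-0.29,-1.6,1.8,0],[-0.29,-1.6,2.6,0],[-0.29,-1.6,3.2,0],[-0.29,-1.6,3.45,0],[-0.29,-1.6,3.45,0]]])

```text
t: 13.45
eef_pos: [0.4577, -0.1728, 0.0254]
ee_rot: [-3.141, -0.003, 2.961]
force: [0.1, -1.4, 0.2]
width: 0.0243
gripper_force: 33.9
```

>>> jog_arm(deltas=[[[0,0,0.04,0],[0,0,0.08,0],[0,0,0.12,0],[0,0,0.12,0]]])

```text
t: 13.95
eef_pos: [0.4589, -0.1727, 0.0197]
ee_rot: [3.142, 0.0, 2.961]
force: [0.3, -0.5, -0.5]
width: 0.0239
gripper_force: 33.9
```

>>> jog_arm(deltas=[[[0,0,0.03,0],[0,0,0.06,0],[0,0,0.06,0]]])

```text
t: 14.32
eef_pos: [0.459, -0.1728, 0.0161]
ee_rot: [-3.142, 0.0, 2.962]
force: [-0.9, 1.0, 2.9]
width: 0.0244
gripper_force: 34.0
```

>>> jog_arm(deltas=[[[0,0,0,0],[0,0,0,0],[0,0,0,0],[0,0,-0.4,0],[0,0,-1.2,0],[0,0,-2.2,0],[0,0,-3.2,-2],[0,0,-4.2,-4]]], grip=42)

```text
t: 15.32
eef_pos: [0.4584, -0.1728, 0.2701]
ee_rot: [3.142, 0.0, -2.967]
force: [2.1, -0.2, 0.7]
width: 0.0421
gripper_force: 0.0
```

>>> jog_arm(deltas=[[[0,0,-2,-15.76],[0,0,-2,-15.76],[0,0,-2,-15.76],[0,0,-2,-15.76],[0,0,-2,-15.76],[0,0,-2,-15.76],[0,0,-2,-15.76],[0,0,-2,-15.76]]])

```text
t: 16.32
eef_pos: [0.4587, -0.1727, 0.3877]
ee_rot: [3.141, 0.0, -1.593]
force: [-0.7, 0.3, 0.2]
width: 0.0419
gripper_force: 0.0
```

Run:
```python
from station import arm
s=arm.get_state();print(s['eef_pos'],s['ee_rot'],s['width'])
from h import *
f=snap('top','t5');g=snap('wrist','w5');cv2.imwrite('pics/c6.png',np.hstack([cv2.resize(f['img'][180:310,330:480,::-1],(400,347)),cv2.resize(g['img'][:,:,::-1],(400,300))[:300].repeat(1,0) if 0 else cv2.copyMakeBorder(cv2.resize(g['img'][:,:,::-1],(400,300)),0,47,0,0,0)]))
```

```text
[ 0.45872281 -0.17270856  0.38774885] [ 3.14131326e+00  1.75575380e-04 -1.59346176e+00] 0.04190639542724922
```

View pics/c6.png

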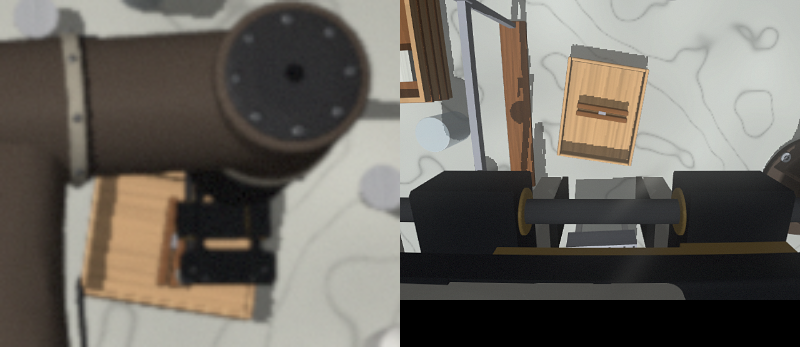

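The clip lies flat in the middle of the tray (right panel, (603,111)). Next I go over to the drying rail and measure the posts.

>>> jog_arm(deltas=[[[-1,0,-0.5,0],[-2,0,-0.5,0],[-3,0,-0.5,0],[-4,0,-0.5,0],[-5,0,-0.5,0],[-6,0,-0.5,0],[-6.6,0,-0.5,0],[-6.6,0,-0.5,0]]])

```text
t: 17.42
eef_pos: [0.4691, 0.2254, 0.4168]
ee_rot: [3.14, -0.001, -1.596]
force: [0.1, -0.0, -0.2]
width: 0.042
gripper_force: 0.0
```

Run:
```python
from station import arm
from h import *
np.set_printoptions(precision=4,suppress=True)
s=arm.get_state();print(s['eef_pos'],s['ee_rot'])
g=snap('wrist','w6')
def posts(g,x0,x1,ymax):
    m=(g['img'].max(2)<60).astype(np.uint8);m[ymax:]=0;m[:,:x0]=0;m[:,x1:]=0
    k,l,st,c=cv2.connectedComponentsWithStats(m)
    for i in range(1,k):
        if st[i,4]>60: print(st[i],c[i])
posts(g,0,260,300)
```

```text
[0.4691 0.2254 0.4168] [ 3.1401 -0.0012 -1.596 ]
[106   0  31  10 215] [124.614    3.8372]
[ 182   25   42  171 3725] [204.2505 103.5651]
[108  82  39  27 880] [126.6773  95.525 ]
[118 186  36  30 799] [135.224  200.5895]
[192 195  34  22 313] [206.5719 203.3003]
[194 218  32  17 279] [206.5806 225.8817]
[203 239  24  15 170] [212.     247.0235]
[  28  272  183   28 4263] [128.4126 286.9235]
```

View pics/w6.png

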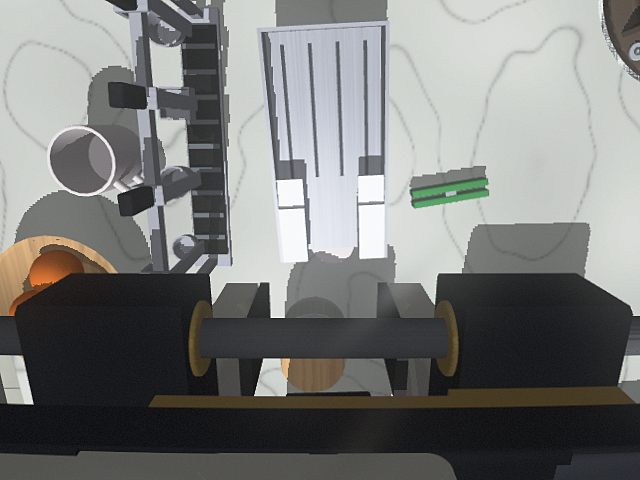

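Run:
```python
from h import *
np.set_printoptions(precision=4,suppress=True)
g=load('w6')
for x0,x1,y0,y1 in((108,147,82,109),(118,154,186,216)):
    m=(g['img'].max(2)<60)[y0:y1,x0:x1]
    L=np.nonzero(m[:,3])[0].mean()+y0;Rr=np.nonzero(m[:,-5])[0].mean()+y0
    print(L,Rr,'far-top',onz(g,[(x0,L)],.25)[0],'near-bot',onz(g,[(x1,Rr)],.208)[0])
for r in (60,150,235): print(r,[tuple(g['img'][r,c]) [0].item() for c in range(130,175)])
T=load('top0')
m=T['img'].max(2)<60
for c,r in((226,203),(256,203),(286,204),(314,203),(363,196)):
    s=m[r-7:r+8,c-7:c+8];ys,xs=np.nonzero(s);print((xs.min()+c-7,xs.max()+c-7),(ys.min()+r-7,ys.max()+r-7),onz(T,[(xs.mean()+c-7,ys.min()+r-7)],.25)[0])
```

```text
94.78260869565217 97.5 far-top [0.622  0.1309 0.25  ] near-bot [0.6099 0.131  0.208 ]
204.5 196.0 far-top [0.6258 0.2114 0.25  ] near-bot [0.6137 0.2121 0.208 ]
60 [192, 201, 193, 170, 173, 175, 187, 87, 98, 99, 98, 102, 100, 101, 91, 71, 73, 74, 73, 63, 103, 186, 212, 206, 204, 205, 204, 204, 203, 206, 206, 204, 205, 206, 207, 205, 205, 206, 205, 206, 205, 207, 205, 209, 204]
150 [91, 92, 93, 88, 92, 89, 89, 89, 87, 82, 118, 175, 151, 101, 100, 93, 97, 96, 101, 98, 98, 102, 79, 70, 72, 74, 69, 67, 91, 105, 103, 105, 100, 86, 200, 189, 190, 189, 193, 194, 197, 198, 198, 201, 203]
235 [106, 106, 107, 109, 107, 105, 105, 105, 104, 109, 107, 106, 99, 125, 117, 197, 192, 193, 197, 184, 104, 115, 94, 97, 99, 96, 97, 97, 99, 97, 80, 70, 69, 67, 64, 94, 166, 199, 197, 194, 198, 195, 198, 197, 197]
(np.int64(223), np.int64(230)) (np.int64(200), np.int64(206)) [0.629  0.2859 0.25  ]
(np.int64(252), np.int64(259)) (np.int64(201), np.int64(206)) [0.6243 0.2085 0.25  ]
(np.int64(283), np.int64(289)) (np.int64(201), np.int64(207)) [0.6222 0.1279 0.25  ]
(np.int64(311), np.int64(317)) (np.int64(201), np.int64(207)) [0.6202 0.0535 0.25  ]
(np.int64(360), np.int64(365)) (np.int64(194), np.int64(200)) [ 0.6358 -0.0752  0.25  ]
```

Run:
```python
from h import *
np.set_printoptions(precision=4,suppress=True)
g=load('w5');im=g['img'].astype(int).sum(2)//3
for r in (90,150,200,240): print(r,list(enumerate(im[r,85:150].tolist(),85)).__str__().replace('), (',' ').replace(', ',':'))
T=load('top0');t=lambda p:(np.array(p)+.5)/2.9-.5+[205,180]
print(onz(T,[t((400,55)),t((744,57))],.214))
```

```text
90 [(85:194 86:192 87:193 88:192 89:194 90:193 91:192 92:189 93:190 94:189 95:185 96:180 97:170 98:166 99:169 100:167 101:165 102:167 103:167 104:167 105:167 106:166 107:169 108:166 109:170 110:173 111:155 112:99 113:65 114:66 115:70 116:73 117:69 118:70 119:52 120:199 121:199 122:192 123:192 124:190 125:194 126:191 127:190 128:194 129:193 130:192 131:193 132:192 133:192 134:191 135:192 136:190 137:195 138:191 139:190 140:192 141:190 142:192 143:194 144:192 145:192 146:190 147:194 148:191 149:192)]
150 [(85:108 86:103 87:105 88:105 89:106 90:104 91:106 92:105 93:106 94:105 95:101 96:106 97:106 98:104 99:107 100:105 101:104 102:104 103:105 104:102 105:110 106:176 107:169 108:169 109:168 110:169 111:168 112:167 113:168 114:168 115:168 116:173 117:172 118:111 119:63 120:68 121:71 122:71 123:72 124:67 125:63 126:200 127:190 128:184 129:178 130:176 131:169 132:158 133:158 134:171 135:183 136:182 137:185 138:186 139:186 140:185 141:184 142:186 143:185 144:186 145:187 146:188 147:188 148:186 149:186)]
200 [(85:95 86:95 87:96 88:95 89:95 90:96 91:96 92:95 93:93 94:95 95:95 96:96 97:97 98:93 
[... 251 characters left out ...]
 133:193 134:192 135:193 136:193 137:193 138:192 139:194 140:194 141:193 142:194 143:193 144:194 145:193 146:195 147:194 148:196 149:194)]
240 [(85:194 86:195 87:196 88:196 89:195 90:196 91:195 92:195 93:198 94:195 95:195 96:195 97:197 98:194 99:198 100:193 101:196 102:197 103:195 104:196 105:194 106:197 107:196 108:196 109:196 110:197 111:195 112:198 113:195 114:197 115:200 116:182 117:168 118:172 119:171 120:173 121:172 122:173 123:171 124:171 125:173 126:177 127:159 128:100 129:66 130:72 131:75 132:76 133:72 134:58 135:184 136:210 137:202 138:201 139:199 140:200 141:199 142:197 143:198 144:198 145:198 146:197 147:199 148:198 149:199)]
[[ 0.6337 -0.0225  0.214 ]
 [ 0.623  -0.3412  0.214 ]]
```

>>> jog_arm(deltas=[[[0.9,-0.8,0,0],[1.8,-1.6,0,0],[2.79,-2.49,0,0],[2.79,-2.49,0.8,0],[2.79,-2.49,1.6,0],[2.79,-2.49,1.6,0]]], grip=44)

```text
t: 18.23
eef_pos: [0.6123, 0.0498, 0.3184]
ee_rot: [3.134, -0.002, -1.6]
force: [1.0, 0.7, 1.1]
width: 0.0439
gripper_force: 0.0
```

>>> jog_arm(deltas=[[[0,0,0.3,0],[0,0,0.3,0]]])

```text
t: 18.48
eef_pos: [0.6143, 0.0516, 0.3058]
ee_rot: [-3.14, 0.0, -1.597]
force: [-0.4, 1.1, 1.0]
width: 0.0439
gripper_force: 0.0
```

Run:
```python
from h import *
np.set_printoptions(precision=4,suppress=True)
g=load('w5')
print('store bar',onz(g,[(104,90),(111.7,150),(117,200),(121.8,240)],.2))
f=snap('wrist','w7');cv2.imwrite('pics/c7.png',cv2.resize(f['img'][:,:,::-1],(560,420)))
```

```text
store bar [[ 0.625  -0.2716  0.2   ]
 [ 0.6251 -0.226   0.2   ]
 [ 0.6264 -0.1859  0.2   ]
 [ 0.6272 -0.1522  0.2   ]]
```

View pics/c7.png

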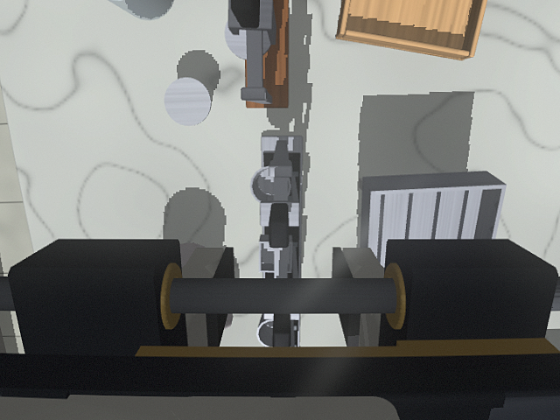

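One viewed crop left to spare. The post top of the first scoop is at (319,250) in w7, between the fingers. I'll cast it onto z=.25.

Run:
```python
from h import *
from station import arm
np.set_printoptions(precision=4,suppress=True)
f=load('w7')
m=(f['img'].max(2)<60).astype(np.uint8);m[290:]=0;m[:,:290]=0;m[:,345:]=0;m[:225]=0
ys,xs=np.nonzero(m);print(xs.min(),xs.max(),ys.min(),ys.max())
for r in range(228,288,6): 
    q=np.nonzero(m[r])[0]; print(r,q.min() if len(q) else 0,q.max() if len(q) else 0)
print(proj(f,[[.608,.0455,.25],[.620,.0455,.25],[.608,.0635,.25],[.620,.0635,.25],[.608,.0455,.206],[.620,.0455,.206]]))
print(arm.get_state()['eef_pos'])
```

```text
303 341 225 289
228 0 0
234 311 327
240 310 328
246 309 328
252 308 328
258 308 328
264 303 340
270 308 341
276 308 340
282 310 340
[[335.325  250.1733]
 [311.9231 250.7612]
 [335.9793 283.1311]
 [313.0697 283.6929]
 [333.4368 229.6783]
 [313.8002 230.1789]]
[0.6147 0.0518 0.3064]
```

>>> jog_arm(deltas=[[[-0.02,-0.03,0.5,0],[-0.02,-0.03,1,0],[-0.02,-0.03,1.3,0],[-0.02,-0.03,1.54,0],[-0.02,-0.03,1.54,0]]])

```text
t: 19.15
eef_pos: [0.6161, 0.0531, 0.2118]
ee_rot: [3.141, -0.0, -1.597]
force: [-0.4, -0.3, -0.4]
width: 0.044
gripper_force: 0.0
```

>>> jog_arm(deltas=[[[0,0,0,0],[0,0,0,0],[0,0,0,0],[0,0,0,0],[0,0,-0.1,0],[0,0,-0.25,0],[0,0,-0.5,0],[0,0,-0.5,0]]], grip=4, squeeze=35)

```text
t: 20.15
eef_pos: [0.6171, 0.0532, 0.2436]
ee_rot: [-3.138, 0.001, -1.597]
force: [-0.3, 0.3, -1.1]
width: 0.0118
gripper_force: 35.0
```

>>> jog_arm(deltas=[[[0,0.4,0,0],[0,0.9,0,0],[0,1.1,-0.3,0],[0.6,1.1,-0.7,0],[1.4,1,-0.7,0],[2.2,0.9,-0.7,0],[3,0.9,-0.7,0],[3.8,0.9,-0.7,0]]])

```text
t: 21.15
eef_pos: [0.5567, -0.1752, 0.285]
ee_rot: [-3.14, -0.0, -1.597]
force: [1.0, 0.2, -0.9]
width: 0.0121
gripper_force: 35.0
```

>>> jog_arm(deltas=[[[0.7,0,0,0],[1.4,0,0,0],[1.82,0,0,0],[1.82,0,0.3,0],[1.82,0,0.65,0],[1.82,0,0.65,0]]])

```text
t: 21.9
eef_pos: [0.5528, -0.2828, 0.2439]
ee_rot: [3.139, 0.0, -1.598]
force: [-0.0, 0.9, -0.7]
width: 0.0119
gripper_force: 35.0
```

>>> jog_arm(deltas=[[[0,-0.4,0,0],[0,-0.8,0,0],[0,-1.1,0,0],[0,-1.19,0,0],[0,-1.19,0,0],[0,-1.19,0,0]]])

```text
t: 22.65
eef_pos: [0.6241, -0.2847, 0.2452]
ee_rot: [-3.141, -0.0, -1.597]
force: [-0.8, -0.1, -1.7]
width: 0.0117
gripper_force: 35.0
```

Run:
```python
from h import *
from station import arm
s=arm.get_state();print(s['eef_pos'],s['width'])
f=snap('side','s8');T=snap('top','t8');w=snap('wrist','w8')
cv2.imwrite('pics/c8.png',np.hstack([cv2.resize(f['img'][120:290,230:400,::-1],(510,510)),cv2.resize(w['img'][:,150:480,::-1],(280,408)).__class__(0) if 0 else cv2.copyMakeBorder(cv2.resize(w['img'][100:400,220:430,::-1],(280,400)),0,110,0,0,0)]))
```

```text
[ 0.62413307 -0.28465565  0.24515156] 0.011741998928877461
```

View pics/c8.png

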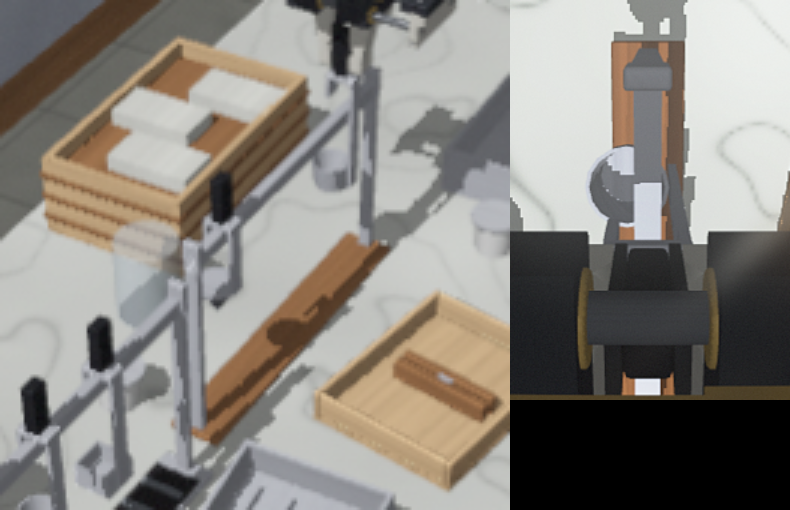

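The scoop is over the storage bar with its hook legs (c8 at 618 and 688) either side of the bar (about 648). I'll lower it and release.

>>> jog_arm(deltas=[[[0,0,0.2,0],[0,0,0.4,0],[0,0,0.5,0],[0,0,0.54,0],[0,0,0.54,0]]])

```text
t: 23.42
eef_pos: [0.6247, -0.2846, 0.2122]
ee_rot: [-3.141, -0.0, -1.597]
force: [-0.3, 0.6, 0.4]
width: 0.0119
gripper_force: 35.0
```

>>> jog_arm(deltas=[[[0,0,0,0],[0,0,0,0],[0,0,0,0],[0,0,-0.5,0],[0,0,-1,0],[0,0,-1.8,0],[-0.92,0,-1.8,0],[-1.92,0.3,-1.8,0]]], grip=30)

```text
t: 24.42
eef_pos: [0.6101, -0.1683, 0.3199]
ee_rot: [-3.141, 0.0, -1.599]
force: [0.4, 1.0, -0.5]
width: 0.0297
gripper_force: 0.0
```

>>> jog_arm(deltas=[[[-1,0,0,0],[-2,0,0,0],[-3,0,0,0],[-4,0,0,0],[-5,0,0,0],[-5,0,0,0],[-5,0,0,0]]], grip=44)

```text
t: 25.3
eef_pos: [0.6175, 0.131, 0.3201]
ee_rot: [3.141, -0.0, -1.596]
force: [-0.8, 0.3, -0.0]
width: 0.0438
gripper_force: 0.0
```

```bash
cat > pm.py <<'E'
# measure: storage posts (top view) and the post under the gripper (wrist)
from h import *
from station import arm
import sys
np.set_printoptions(precision=4,suppress=True)
s=arm.get_state();print(s['eef_pos'],s['ee_rot'],s['width'])
n=sys.argv[1];T=snap('top','t'+n);w=snap('wrist','w'+n)
m=(T['img'].max(2)<60).astype(np.uint8);k,l,st,c=cv2.connectedComponentsWithStats(m[190:212,210:460])
for i in range(1,k):
    x,y,a,b,A=st[i]
    if 15<A<70: print('top post',onz(T,[(x+210+a/2-.5,y+190)],.25)[0]-[.006,0,0],A)
x,y,z=s['eef_pos']
m=(w['img'].max(2)<60)
for r in range(228,262,6):
    q=np.nonzero(m[r,285:360])[0]+285
    print(r,(q.min(),q.max()) if len(q) else None)
print('exp top',proj(w,[[x+.006,y-.009,.25],[x-.006,y-.009,.25]]).tolist(), 'mm/px',12/abs(np.diff(proj(w,[[x+.006,y-.009,.25],[x-.006,y-.009,.25]])[:,0])))
E
python3 pm.py 9
```

```text
[0.6175 0.131  0.3201] [ 3.1414 -0.0002 -1.5963] 0.043789924346698844
top post [ 0.6298 -0.0749  0.25  ] 42
top post [ 0.6215 -0.2787  0.25  ] 39
top post [0.624 0.323 0.25 ] 49
top post [0.6183 0.2089 0.25  ] 38
228 (np.int64(315), np.int64(332))
234 (np.int64(314), np.int64(333))
240 (np.int64(314), np.int64(333))
246 (np.int64(314), np.int64(333))
252 (np.int64(304), np.int64(341))
258 (np.int64(304), np.int64(341))
exp top [[311.94037842547584, 239.49723665098315], [334.0000859328359, 238.93066526416905]] mm/px [0.544]
```

>>> jog_arm(deltas=[[[0,0,0.6,0],[0,0,1.2,0],[0,0,1.6,0],[0,0,1.79,0],[0,0,1.79,0]]])

```text
t: 26.02
eef_pos: [0.6177, 0.1299, 0.2127]
ee_rot: [3.141, -0.0, -1.598]
force: [0.0, -0.2, 0.6]
width: 0.0443
gripper_force: 0.0
```

>>> jog_arm(deltas=[[[0,0,0,0],[0,0,0,0],[0,0,0,0],[0,0,0,0],[0,0,-0.1,0],[0,0,-0.3,0],[0,0,-0.53,0],[0,0,-0.53,0]]], grip=4)

```text
t: 27.02
eef_pos: [0.6185, 0.1311, 0.2466]
ee_rot: [-3.139, 0.001, -1.597]
force: [-0.7, 0.2, -0.8]
width: 0.0116
gripper_force: 35.0
```

>>> jog_arm(deltas=[[[0,0.4,0,0],[0,0.9,0,0],[0,1,-0.3,0],[0.6,1,-0.7,0],[1.4,0.9,-0.7,0],[2.2,0.9,-0.7,0],[3,0.9,-0.7,0],[3.8,0.9,-0.7,0]]])

```text
t: 28.02
eef_pos: [0.5581, -0.0973, 0.2876]
ee_rot: [-3.14, -0.0, -1.597]
force: [1.1, -0.1, -0.5]
width: 0.012
gripper_force: 35.0
```

>>> jog_arm(deltas=[[[0.8,0,0,0],[1.6,0,0,0],[2.26,0,0,0],[2.26,0,0.3,0],[2.26,0,0.7,0],[2.26,0,0.7,0],[2.26,0,0.7,0]]])

```text
t: 28.9
eef_pos: [0.5548, -0.2315, 0.2459]
ee_rot: [-3.14, -0.001, -1.597]
force: [0.3, -0.1, -0.8]
width: 0.0118
gripper_force: 35.0
```

>>> jog_arm(deltas=[[[0,-0.4,0,0],[0,-0.8,0,0],[0,-1.1,0,0],[0,-1.17,0,0],[0,-1.17,0,0],[0,-1.17,0,0]]])

```text
t: 29.65
eef_pos: [0.6238, -0.2331, 0.2452]
ee_rot: [-3.141, -0.0, -1.597]
force: [-0.2, -0.5, -0.0]
width: 0.0116
gripper_force: 35.0
```

>>> jog_arm(deltas=[[[0,0,0.2,0],[0,0,0.4,0],[0,0,0.5,0],[0,0,0.55,0],[0,0,0.55,0],[0,0,0.55,0]]])

```text
t: 30.4
eef_pos: [0.6237, -0.2332, 0.2131]
ee_rot: [3.142, -0.001, -1.597]
force: [-5.6, 3.3, 10.0]
width: 0.0118
gripper_force: 35.0
```

>>> jog_arm(deltas=[[[0,0,-0.03,0],[0,0,-0.03,0],[0,0,-0.03,0]]])

```text
t: 30.78
eef_pos: [0.6243, -0.2332, 0.2132]
ee_rot: [3.141, -0.0, -1.597]
force: [-0.7, -0.1, 0.3]
width: 0.0119
gripper_force: 35.0
```

Run:
```python
from h import *
f=snap('side','s10')
cv2.imwrite('pics/c9.png',cv2.resize(f['img'][120:270,250:370,::-1],(480,600)))
```

```text
(no output)
```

The contact force was a slight over-press and vanished with a 1 mm lift, so the scoop is seated. I'll release it and go to the third.

>>> jog_arm(deltas=[[[0,0,0,0],[0,0,0,0],[0,0,0,0],[0,0,-0.5,0],[0,0,-1,0],[0,0,-1.8,0],[-0.91,0,-1.8,0],[-1.91,0.26,-1.8,0]]], grip=30)

```text
t: 31.82
eef_pos: [0.612, -0.1174, 0.3212]
ee_rot: [-3.141, 0.0, -1.599]
force: [0.7, 0.7, 0.5]
width: 0.0303
gripper_force: 0.0
```

>>> jog_arm(deltas=[[[-1,0,0,0],[-2,0,0,0],[-3,0,0,0],[-4,0,0,0],[-5,0,0,0],[-5.5,0,0,0],[-5.5,0,0,0],[-5.5,0,0,0]]], grip=44)

```text
t: 32.83
eef_pos: [0.6203, 0.2115, 0.3213]
ee_rot: [3.141, -0.0, -1.597]
force: [0.5, -0.7, 0.7]
width: 0.0438
gripper_force: 0.0
```

```bash
python3 pm.py 11
```

```text
[0.6203 0.2115 0.3213] [ 3.1415 -0.0002 -1.597 ] 0.043786921434150666
top post [ 0.6298 -0.0749  0.25  ] 37
top post [ 0.6215 -0.2787  0.25  ] 40
top post [ 0.6201 -0.2314  0.25  ] 35
228 (np.int64(313), np.int64(330))
234 (np.int64(312), np.int64(330))
240 (np.int64(312), np.int64(331))
246 (np.int64(311), np.int64(331))
252 (np.int64(305), np.int64(332))
258 (np.int64(305), np.int64(341))
exp top [[311.9617847606537, 238.41227460232108], [333.9185505234822, 237.84165921339147]] mm/px [0.5465]
```

>>> jog_arm(deltas=[[[0,-0.02,0.6,0],[0,-0.02,1.2,0],[0,-0.02,1.6,0],[0,-0.02,1.81,0],[0,-0.02,1.81,0]]])

```text
t: 33.55
eef_pos: [0.6215, 0.211, 0.2125]
ee_rot: [3.141, -0.001, -1.598]
force: [0.3, -0.2, 0.2]
width: 0.0439
gripper_force: 0.0
```

>>> jog_arm(deltas=[[[0,0,0,0],[0,0,0,0],[0,0,0,0],[0,0,0,0],[0,0,-0.1,0],[0,0,-0.3,0],[0,0,-0.53,0],[0,0,-0.53,0]]], grip=4)

```text
t: 34.55
eef_pos: [0.6224, 0.2121, 0.2467]
ee_rot: [-3.139, 0.002, -1.597]
force: [0.2, 0.5, -0.7]
width: 0.012
gripper_force: 35.0
```

>>> jog_arm(deltas=[[[0,0.4,0,0],[0,0.9,0,0],[0,1,-0.3,0],[0.6,1,-0.7,0],[1.4,0.9,-0.7,0],[2.2,0.9,-0.7,0],[3,0.9,-0.7,0],[3.8,0.9,-0.7,0]]])

```text
t: 35.55
eef_pos: [0.562, -0.0163, 0.2876]
ee_rot: [-3.14, 0.0, -1.597]
force: [1.4, -0.3, -0.5]
width: 0.0118
gripper_force: 35.0
```

>>> jog_arm(deltas=[[[0.9,0,0,0],[1.8,0,0,0],[2.73,0,0,0],[2.73,0,0.3,0],[2.73,0,0.7,0],[2.73,0,0.7,0],[2.73,0,0.7,0]]])

```text
t: 36.42
eef_pos: [0.558, -0.1787, 0.2459]
ee_rot: [-3.14, -0.001, -1.597]
force: [0.4, -0.2, -1.5]
width: 0.0119
gripper_force: 35.0
```

>>> jog_arm(deltas=[[[0,-0.4,0,0],[0,-0.8,0,0],[0,-1.05,0,0],[0,-1.14,0,0],[0,-1.14,0,0],[0,-1.14,0,0]]])

```text
t: 37.17
eef_pos: [0.6251, -0.1803, 0.2448]
ee_rot: [-3.142, 0.0, -1.597]
force: [0.1, 0.1, -0.6]
width: 0.0116
gripper_force: 35.0
```

>>> jog_arm(deltas=[[[0,0,0.2,0],[0,0,0.4,0],[0,0,0.48,0],[0,0,0.53,0],[0,0,0.53,0],[0,0,0.53,0]]])

```text
t: 37.92
eef_pos: [0.6256, -0.1804, 0.2132]
ee_rot: [-3.141, -0.0, -1.597]
force: [-1.8, 0.2, 1.9]
width: 0.0114
gripper_force: 35.0
```

>>> jog_arm(deltas=[[[0,0,0,0],[0,0,0,0],[0,0,0,0],[0,0,-0.5,0],[0,0,-1,0],[0,0,-1.8,0],[-0.9,0,-1.8,0],[-1.84,0.24,-1.8,0]]], grip=30)

```text
t: 38.92
eef_pos: [0.6145, -0.0688, 0.3207]
ee_rot: [-3.141, 0.0, -1.599]
force: [0.7, 1.5, -0.1]
width: 0.0301
gripper_force: 0.0
```

>>> jog_arm(deltas=[[[-1,0,0,0],[-2,0,0,0],[-3,0,0,0],[-4,0,0,0],[-5,0,0,0],[-6,0,0,0],[-6,0,0,0],[-6,0,0,0]]], grip=44)

```text
t: 39.92
eef_pos: [0.6235, 0.2905, 0.3203]
ee_rot: [3.141, -0.001, -1.596]
force: [0.4, -0.2, 0.4]
width: 0.0439
gripper_force: 0.0
```

```bash
python3 pm.py 12
```

```text
[0.6235 0.2905 0.3203] [ 3.1411 -0.0006 -1.5964] 0.04393032912388504
top post [ 0.6298 -0.0749  0.25  ] 40
top post [ 0.6215 -0.2787  0.25  ] 39
top post [ 0.6216 -0.1775  0.25  ] 34
top post [ 0.6201 -0.2301  0.25  ] 35
228 (np.int64(313), np.int64(330))
234 (np.int64(312), np.int64(331))
240 (np.int64(312), np.int64(331))
246 (np.int64(331), np.int64(331))
252 None
258 None
exp top [[312.063079569917, 239.24408979400854], [334.0803354641203, 238.67886531893603]] mm/px [0.545]
```

Run:
```python
from h import *
for n in('w9','w11','w12'):
    f=load(n); c=f['img'].max(2)[190:290:3,322]; print(n,c.tolist(), np.round(proj(f,[[f['xyz'][0],f['xyz'][1]+.0695-.009,z] for z in(.206,.25)])[:,1]))
```

```text
w9 [106, 106, 108, 105, 106, 106, 107, 106, 105, 110, 91, 57, 61, 60, 60, 57, 59, 63, 62, 62, 65, 69, 70, 68, 71, 67, 142, 194, 198, 208, 102, 104, 105, 104] [220. 238.]
w11 [106, 109, 105, 110, 107, 107, 107, 110, 110, 107, 89, 57, 55, 59, 57, 61, 58, 63, 64, 67, 67, 68, 66, 71, 70, 71, 43, 199, 199, 117, 106, 108, 106, 107] [220. 238.]
w12 [108, 109, 111, 110, 112, 111, 112, 112, 110, 112, 102, 66, 65, 62, 63, 65, 64, 64, 71, 72, 72, 74, 76, 76, 75, 78, 69, 210, 206, 104, 113, 111, 110, 107] [220. 238.]
```

>>> jog_arm(deltas=[[[0,-0.02,0.6,0],[0,-0.02,1.2,0],[0,-0.02,1.6,0],[0,-0.02,1.79,0],[0,-0.02,1.79,0]]])

```text
t: 40.65
eef_pos: [0.625, 0.2894, 0.2134]
ee_rot: [3.141, -0.0, -1.598]
force: [-0.0, 0.3, -0.2]
width: 0.0442
gripper_force: 0.0
```

>>> jog_arm(deltas=[[[0,0,0,0],[0,0,0,0],[0,0,0,0],[0,0,0,0],[0,0,-0.1,0],[0,0,-0.3,0],[0,0,-0.53,0],[0,0,-0.53,0]]], grip=4)

```text
t: 41.65
eef_pos: [0.6256, 0.2907, 0.2473]
ee_rot: [-3.139, 0.002, -1.597]
force: [-0.2, 0.0, -1.8]
width: 0.0117
gripper_force: 35.0
```

>>> jog_arm(deltas=[[[0,0.4,0,0],[0,0.9,0,0],[0,1,-0.3,0],[0.6,1,-0.7,0],[1.4,0.9,-0.7,0],[2.2,0.9,-0.7,0],[3,0.9,-0.7,0],[3.8,0.9,-0.7,0]]])

```text
t: 42.65
eef_pos: [0.5652, 0.0622, 0.2882]
ee_rot: [-3.14, 0.0, -1.597]
force: [1.2, 0.0, -0.8]
width: 0.012
gripper_force: 35.0
```

>>> jog_arm(deltas=[[[0.9,0,0,0],[1.8,0,0,0],[2.6,0,0,0],[3.18,0,0,0],[3.18,0,0.3,0],[3.18,0,0.7,0],[3.18,0,0.7,0],[3.18,0,0.7,0]]])

```text
t: 43.65
eef_pos: [0.5605, -0.1271, 0.2465]
ee_rot: [-3.14, -0.0, -1.597]
force: [-0.4, -0.5, -0.9]
width: 0.0119
gripper_force: 35.0
```

>>> jog_arm(deltas=[[[0,-0.4,0,0],[0,-0.8,0,0],[0,-1.05,0,0],[0,-1.12,0,0],[0,-1.12,0,0],[0,-1.12,0,0]]])

```text
t: 44.4
eef_pos: [0.6264, -0.1288, 0.2455]
ee_rot: [-3.141, 0.0, -1.597]
force: [0.3, 0.1, -0.9]
width: 0.0118
gripper_force: 35.0
```

>>> jog_arm(deltas=[[[0,0,0.2,0],[0,0,0.4,0],[0,0,0.48,0],[0,0,0.53,0],[0,0,0.53,0],[0,0,0.53,0]]])

```text
t: 45.15
eef_pos: [0.627, -0.1288, 0.2137]
ee_rot: [-3.141, -0.0, -1.597]
force: [-0.8, 0.6, 2.9]
width: 0.0118
gripper_force: 35.0
```

>>> jog_arm(deltas=[[[0,0,0,0],[0,0,0,0],[0,0,0,0],[0,0,-0.5,0],[0,0,-1,0],[0,0,-1.8,0],[0,0.5,-2.5,0],[0,1.4,-3,0]]], grip=30)

```text
t: 46.15
eef_pos: [0.5433, -0.1265, 0.3942]
ee_rot: [-3.142, -0.0, -1.597]
force: [-0.3, 0.3, 1.3]
width: 0.0297
gripper_force: 0.0
```

>>> jog_arm(deltas=[[[-1,0.7,0,0],[-2,0.7,0,0],[-3,0.7,0,0],[-4,0.7,0,0],[-4,0.7,0,0],[-4,0.7,0,0]]])

```text
t: 46.9
eef_pos: [0.5073, 0.1147, 0.3933]
ee_rot: [3.141, -0.0, -1.596]
force: [-0.6, -0.5, 0.5]
width: 0.0299
gripper_force: 0.0
```

Run:
```python
from h import *
f=snap('side','s13');T=snap('top','t13');w=snap('wrist','w13')
a=cv2.resize(f['img'][110:310,210:430,::-1],(495,450))
b=cv2.resize(T['img'][180:310,320:480,::-1],(305,248));c=cv2.resize(w['img'][:,:,::-1],(305,229))
b=np.vstack([b,c])[:450];cv2.imwrite('pics/c14.png',np.hstack([a,b]))
```

```text
(no output)
```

View pics/c14.png

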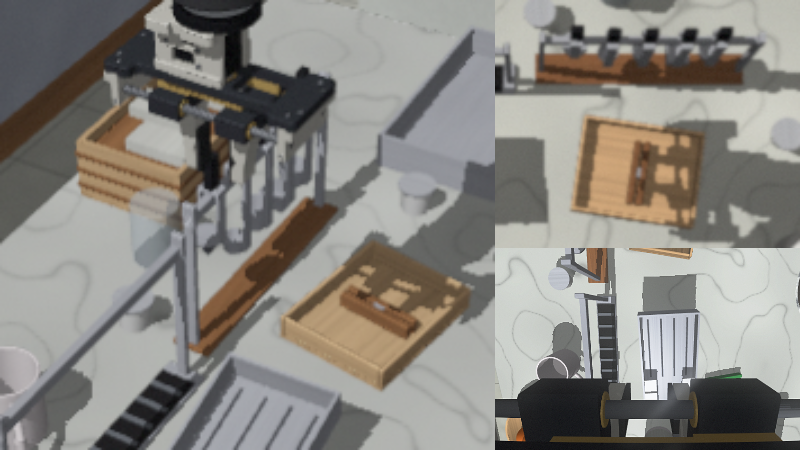

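All five hang in line on the storage rail, the drying rail is empty and the clip lies flat in the tray. I'll do a last numeric check of the posts, then hand in.

>>> jog_arm(deltas=[[[0,0,0,0],[0,0,0,0],[0,0,0,0],[0,0,0,0],[0,0,0,0],[0,0,0,0],[0,0,0,0],[0,0,0,0]]])

```text
t: 48.05
eef_pos: [0.5073, 0.1145, 0.3933]
ee_rot: [3.142, -0.0, -1.597]
force: [0.0, -0.1, -0.6]
width: 0.0297
gripper_force: 0.0
```

Run:
```python
from h import *
np.set_printoptions(precision=4,suppress=True)
T=snap('top','t14')
m=(T['img'].max(2)<60).astype(np.uint8);k,l,st,c=cv2.connectedComponentsWithStats(m[188:212,340:460])
for i in range(1,k):
    x,y,a,b,A=st[i]
    if A>12: print(onz(T,[(x+340+a/2-.5,y+188)],.25)[0]-[.006,0,0],A)
n=lambda q:np.abs(load('t13')['img'].astype(int)-load('t14')['img']).max(2)
print('changed px',(n(0)>40).sum())
```

```text
[ 0.6298 -0.0749  0.25  ] 39
[ 0.6257 -0.1263  0.25  ] 40
[ 0.6215 -0.2774  0.25  ] 41
[ 0.6216 -0.1762  0.25  ] 35
[ 0.6201 -0.2314  0.25  ] 36
changed px 6
```

```bash
python3 -c "
from station import arm
print(arm.job_done())"
```

```text
the job is handed in; nothing more can be done
None
```

I handed the job in at about 48 s: the last pictures show the clip flat in the tray and all four scoops hanging straight on the storage rail beside the strainer, with nothing else seen moved (no verdict was returned).

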